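# Put the torch back in the emergency case

## Task

Open the emergency equipment case by lifting its blue lid all the way back until it rests on its stop by itself. Then put the orange torch away: set it down gently, without dropping it, so that it lies flat on the floor of the case's wide empty compartment, and leave the lid open. Leave the other things on the bench and in the case where they are.

Things in the scene. Friction and masses are not known exactly. Their poses are not given: they have to be found in the camera images.
- lid_handle (a point): Middle of the lid's handle: round black bar 12 mm thick, 110 mm long, parallel to the case's y axis, 38 mm out from the lid's front edge on two end posts (98 mm clear between them, 32 mm clear between bar and case). Lid closed: 81 mm above the bench, on the robot's side; pinch it from above across the bar, which can turn between the fingers as the lid swings. It moves 228 mm from the hinge line.
- lid_hinge (a point): Point on the lid's hinge line, in the middle of the case's far top edge, 75 mm above the bench. Axes turn with the lid: y is the hinge line, -x points along the lid to its handle, z out of its outer face; closed, they are the case's. The handle bar lies at x -228, z +6 mm in these axes.
- lid (a joint): Lid angle in rad: 0 closed, grows as the lid opens upwards and away from the robot; the stop is at 1.70. The lid (blue plastic, 190 x 300 x 12 mm, about 0.35 kg) swings freely: let go before it is past upright it falls shut, let go past about 1.6 rad it falls back on its stop and stays.
- bay (a point): Floor centre of the grey case's wide empty compartment, 6 mm above the bench. Axes are the case's: x from handle to hinge side, y along the hinge, z up. Compartment 178 mm along x, 186 along y; outer walls rise 69 mm, the black divider on the -y side 50 mm above this floor. Hinge line 95 mm further along x: the open lid stands there. Case 190 x 300 x 75 mm, walls 6 mm, fixed to the bench.
- torch_center (a point): Centre of the torch, 20 mm above the surface it lies on. Orange body 40 x 40 mm in section, black head 48 x 48 mm at the +x end; 120 mm long along x (-60 to +60 mm; the head takes the last 35 mm, so this point is on the body). z up, about 0.28 kg. It lies on the bench left or right of the case, the radio on the other side.
- torch: The same torch, origin under its middle, on its underside; axes as above.
- tin: White first-aid tin with green cross, 125 x 70 x 45 mm, loose in the narrow compartment of the case (under the closed lid); origin under its middle. Leave in place.
- radio: Yellow two-way radio lying on its back, 115 x 55 x 34 mm, with a short black aerial; origin under its middle. Leave in place.
- mug: Blue mug, 80 mm across, 90 mm high; origin under its middle. Leave in place.
- tape: Roll of brown tape lying flat, 110 mm across, 48 mm high; origin under its middle. Leave in place.
Things that resemble listed ones, but are neither listed nor needed, are in the scene too. What is meant by the torch is not purple, and is the larger of those in its own colour.

How it is judged (in metres and radians):
On the way:
1. the lid rests on its stop, let go by the fingers (value of joint lid above 1.64 rad and contact force between the fingers and lid below 0.5 N and velocity of joint lid between -0.05 and 0.05 rad/s), for 0.2 s.
At the end, for the whole second after the job is handed in: The lid is open on its stop (more than 1.64 rad) and released; the torch lies at rest and level (within about 10 degrees) with its centre in the wide compartment of the case and less than 35 mm above its floor, released (value of joint lid above 1.64 rad and contact force between the fingers and lid below 0.5 N and x of torch_center in the frame of bay between -0.085 and 0.085 m and y of torch_center in the frame of bay between -0.09 and 0.09 m and z of torch_center in the frame of bay below 0.035 m and angle between torch_center's own x axis and vertical between 1.4 and 1.74 rad and linear speed of torch below 0.03 m/s and contact force between the fingers and torch below 0.2 N); the robot touches nothing.
It fails at once if the torch was dropped or thrown (faster than 0.8 m/s, not held) (linear speed of torch above 0.8 m/s and contact force between the fingers and torch below 0.1 N).
It fails at once if another thing on the bench or in the case was moved by more than 4 cm (distance of any of tin, radio, mug, tape from where it was at the start of the episode above 0.04 m).
It also fails if it takes over 61 s, if anything falls off the work surface, if the arm or the gripper's body presses on something with over 40 N, if the wrist force passes 120 N, or if a joint passes its speed limit or range.

## Robot

A 7-joint arm with a two-finger parallel gripper is mounted at the origin on the work surface. World frame = base frame: x ahead of the robot, y to its left, z up, the work surface at z = 0. Lengths are in m, angles in degrees, forces in N, time in s.
With the tool pointing down it reaches from about 0.425 to 0.875 m from the base axis. Payload 4.7 kg.
Tool frame: the origin (TCP) lies between the finger pads; the fingertips stand 8 mm ahead of it and the grasp point (between the pads) lies 11 mm behind it; z points along the fingers, y is the line along which they close (so a half turn about z gives the same grasp; the last joint's range is limited). The gripper opens to 87 mm and grips with 3 to 60 N. Pads are 19 mm wide; open, the fingers measure 117 mm over their backs; the gripper's body (75 mm by 190 mm) begins 51 mm behind the grasp point.
Start: joints at [0.808, 18.392, -4.016, 83.108, 1.295, 78.541, -3.26], TCP at [0.65, -0, 0.191] pointing down, gripper open.
Joint ranges: [-163.93, 163.93], [-17.29, 119.83], [-79.2, 71.16], [3.27, 140.29], [-89.18, 269.18], [5.43, 117.66], [-154.24, 154.24]. Speed limits (degrees/s): [147.25, 147.25, 180, 180, 180, 180, 180].

## Interface

Orientations are given as [roll, pitch, yaw] about the fixed x, y, z axes, in that order (R = Rz(yaw) Ry(pitch) Rx(roll)).
In Python, from cell import env, viewer gives the robot as it stands. The module is installed in compiled form; this text tells all that it offers.
- The arm moves only by the tool arm_command, never from a script. Its argument "series" is a list of rows, each a list of 2 entries, a list of its own where there are three numbers: the shift along the tool's x, y, z in mm, then the turn about the tool's z in rad. A call has exactly 5 rows; each row is the pose to reach, as a shift and turn from the pose commanded when the call began, along the tool's axes at that moment; what a row does not reach only later rows make up. A row lasts 1/10 s, in which the tool goes at most 50 mm and 8.59 degrees, less where a joint would pass 70% of its speed; a pose out of reach is approached as far as the arm can. A call with a gripper value outside its range is refused whole. "grip" is the gripper command: -1 is fully open, 1 is shut, values between are in proportion, set as the call begins (left out, the last holds). The fingers move at their own pace and stop on an object; "grip_force" is the grip in N (left out, the last holds). Time passes only in rows, so rows that repeat a pose let the fingers close, or fill a call up. It gives the time, the measured TCP pose, the force, the opening and the grip force at its end, in the units of the state.
- env.get_obs(): the state, without advancing time (a new reading comes with each control period).
- viewer.read_camera(name): name is "scene" or "side" or "wrist"; returns (picture, depth): 420x560x3 uint8, blue, green, red; 420x560 float32, m along the optical axis (not along the pixel's ray), 0 where there is no reading.
- viewer.calibration(name): a dict with "K" (3x3 intrinsics, pixels), "T" (4x4, takes a point from camera to world coordinates); the wrist camera has in their place "hand_eye" (4x4, takes a point from camera to tool coordinates, whose origin is the TCP and whose axes are the flange's). Camera axes: x right, y up, looking along -z (the intrinsics and any distortion apply to the point x, -y, -z); pixel columns grow to the right and rows downward; lengths in m; the calibration is good to about 2 mm. A picture is of the moment at which its call begins: read the wrist's pose just before it. calibration takes no time and is no camera call.
- env.sign_off(): hands the job in; it is judged then, once.
The state is a dict: "time_s": time; "qpos": joint angles; "joint_velocities": joint speeds; "effort": joint torques, N m; "tool_pos": TCP position; "tool_rot": TCP orientation; "force": force on the tool from outside, world axes, zero at the start; "wrist_torque": the same for the moment, N m; "grip_width": finger opening in m; "grasp_force": force on a finger pad.
Only numpy, scipy, OpenCV 4.12 (cv2) and the standard library are available. Lean on these libraries where they do the work, as an engineer would, in place of code of your own. Each camera call takes 0.05 s, during which the arm holds its last target. There are 200 camera calls.

## Working session

There is one attempt and no reset: what is moved stays moved. The work goes in short steps, Python scripts to look and compute and a tool call to move; the robot and the scene stay as the last step left them, time stands still between calls to the robot, and variables do not carry over. Pictures are saved under pics/ and viewed, at most 11 in all, crops included, and the job is handed in when it is done.

Besides the shell and the picture viewer there is one more tool, called by a JSON object that holds its "api" and its "payload", one argument or row to a line. arm_command: Moves the arm, as the interface text tells. Its arguments: {"type":"object","properties":{"series":{"type":"array"},"grip":{"type":"number"},"grip_force":{"type":"number"}},"required":["series"]}

```bash
mkdir -p pics
cat > h.py <<'E'
import numpy as np, cv2
from cell import env, viewer
from scipy.spatial.transform import Rotation as R
def cloud(n):
    T0=None
    if n=="wrist":
        o=env.get_obs(); T0=np.eye(4); T0[:3,:3]=R.from_euler('xyz',o['tool_rot'],degrees=True).as_matrix(); T0[:3,3]=o['tool_pos']
    im,d=viewer.read_camera(n); c=viewer.calibration(n)
    T=c['T'] if T0 is None else T0@c['hand_eye']
    K=np.array(c['K']); v,u=np.mgrid[0:d.shape[0],0:d.shape[1]]
    x=(u-K[0,2])/K[0,0]*d; y=(v-K[1,2])/K[1,1]*d
    P=np.stack([x,-y,-d,np.ones_like(d)],-1)@np.array(T).T
    return im,d,P[...,:3]
E
python3 - <<'E'
from h import *
print(env.get_obs())
for n in ("scene","side"):
    im,d,P=cloud(n); cv2.imwrite(f"pics/{n}0.png",im); np.savez(f"{n}0.npz",im=im,d=d,P=P); print(viewer.calibration(n))
print(viewer.calibration("wrist"))
a=np.hstack([cv2.imread("pics/scene0.png")])
E
```

```text
{'time_s': 0.0, 'qpos': array([ 0.80621431, 18.43894141, -4.01614258, 83.17640348,  1.29376954,
       78.53877903, -3.26129054]), 'joint_velocities': array([-0.0416941 ,  0.0922377 ,  0.00247206, -0.09869958,  0.06247197,
       -0.03550199,  0.00939034]), 'effort': array([-2.58547143e-04, -4.91284704e+01, -4.03903294e-01, -3.12526345e+01,
       -6.40594075e-02,  4.37659642e-02,  1.61017233e-04]), 'tool_pos': array([ 6.49385699e-01, -1.99708317e-05,  1.90049813e-01]), 'tool_rot': array([-1.79891053e+02,  4.33501667e-03,  9.00026164e+01]), 'force': array([-0.34773804,  0.31869708,  0.34137461]), 'wrist_torque': array([-0.01518792, -0.0088876 ,  0.00738362]), 'grasp_force': 0.0, 'grip_width': 0.08696308557075044}
{'K': array([[513.84612579,   0.        , 283.79963102],
       [  0.        , 513.84612579, 207.10309698],
       [  0.        ,   0.        ,   1.        ]]), 'T': array([[-0.45191316, -0.71838362,  0.52886621,  1.25347695],
       [ 0.89204089, -0.35984788,  0.2734457 ,  0.41362355],
       [-0.00612752,  0.595344  ,  0.80344756,  1.17722386],
       [ 0.        ,  0.    
[... 261 characters left out ...]

       [-0.25311999, -0.56149365,  0.7878167 ,  1.27496152],
       [-0.01519971,  0.81654326,  0.57708411,  0.97968341],
       [ 0.        ,  0.        ,  0.        ,  1.        ]])}
{'K': array([[317.539201  ,   0.        , 280.99272855],
       [  0.        , 317.539201  , 213.71702358],
       [  0.        ,   0.        ,   1.        ]]), 'hand_eye': array([[ 2.22646496e-04,  9.69656825e-01,  2.44470022e-01,
         6.52872535e-02],
       [ 9.99999964e-01, -1.78773941e-04, -2.01648918e-04,
        -2.70331661e-04],
       [-1.51825380e-04,  2.44470058e-01, -9.69656830e-01,
        -1.93155070e-01],
       [ 0.00000000e+00,  0.00000000e+00,  0.00000000e+00,
         1.00000000e+00]])}
```

View pics/scene0.png

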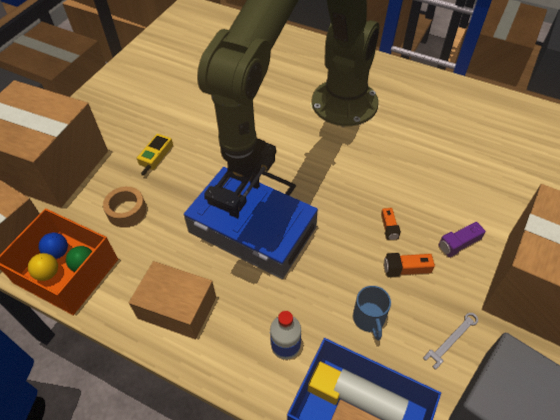

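View pics/side0.png

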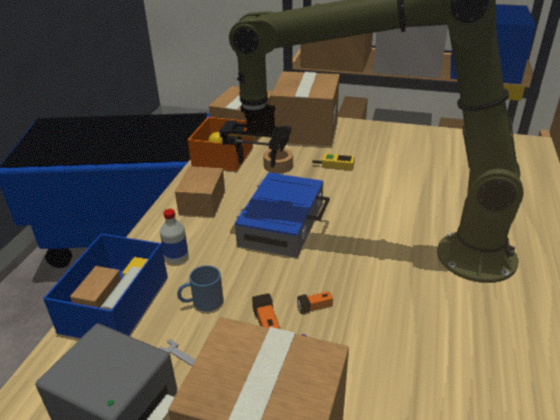

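The scene view shows the blue-lidded case near (250,220), with its handle on the robot's side near (285,185). Torch candidates are the large orange one at (410,264), a small orange one at (390,222) and a purple one at (462,237). The large orange one fits, being the larger of the two in its colour. The mug is at (372,308).

Run:
```python
from h import *
def rect(pts):
    (c,s,a)=cv2.minAreaRect(pts.astype(np.float32)); return np.round(c,4),np.round(s,4),round(a,2)
for n in ("scene","side"):
    z=np.load(n+"0.npz"); im,P=z['im'],z['P']; hsv=cv2.cvtColor(im,cv2.COLOR_BGR2HSV)
    ok=(abs(P[...,0]-.65)<.3)&(abs(P[...,1])<.5)
    m=(hsv[...,0]>105)&(hsv[...,0]<130)&(hsv[...,1]>120)&ok&(abs(P[...,1])<.25)&(P[...,2]>.07)&(P[...,2]<.1)
    m=cv2.morphologyEx(m.astype(np.uint8),cv2.MORPH_OPEN,np.ones((3,3)))>0
    Q=P[m]; print(n,"lid",m.sum(),rect(Q[:,:2]),np.median(Q[:,2]))
    o=(hsv[...,0]>3)&(hsv[...,0]<14)&(hsv[...,1]>190)&(hsv[...,2]>120)&ok
    k,l,st,ce=cv2.connectedComponentsWithStats(o.astype(np.uint8))
    for i in range(1,k):
        if st[i,4]>80:
            Q=P[l==i]; print("orange",ce[i],st[i,4],rect(Q[:,:2]),np.percentile(Q[:,2],[5,95]))
            if n=="scene" and abs(ce[i][0]-412)<20 or n=="side" and abs(ce[i][0]-268)<15:
                # whole torch incl. head : points above bench near
                near=(np.hypot(*(P[...,:2]-Q[:,:2].mean(0)).transpose(2,0,1))<.13)&(P[...,2]>.012)&(P[...,2]<.06)
                kk,ll,ss,cc=cv2.connectedComponentsWithStats(near.astype(np.uint8))
                j=np.bincount(ll[l==i]).argmax(); Q=P[ll==j]; print(" torch whole",ss[j],rect(Q[:,:2]))
                top=Q[Q[:,2]>.034]; print(" top",rect(top[:,:2]),np.percentile(top[:,2],95))
                
im=cv2.imread("pics/scene0.png")[170:350,340:500]; cv2.imwrite("pics/crop.png",cv2.resize(im,None,fx=3.3,fy=3.3,interpolation=2))
```

```text
scene lid 5347 (array([ 0.5874, -0.0297]), array([0.3009, 0.1945]), 87.59) 0.0888910483597416
orange [ 73.88194444 250.73263889] 576 (array([ 0.868 , -0.3987]), array([0.1633, 0.1966]), 0.33) [0.00287293 0.11290988]
orange [388.88888889 216.86549708] 171 (array([0.3871, 0.2933]), array([0.0799, 0.0401]), 32.91) [0.02556771 0.03511235]
orange [416.27363184 261.10199005] 402 (array([0.4961, 0.4013]), array([0.0658, 0.0818]), 32.33) [0.03655227 0.04475544]
 torch whole [384 253  51  23 937] (array([0.518, 0.392]), array([0.0516, 0.1235]), 28.02)
 top (array([0.5169, 0.3914]), array([0.0491, 0.1234]), 28.02) 0.05096367709445104
side lid 3392 (array([ 0.586, -0.024]), array([0.3063, 0.1891]), 87.13) 0.08825999141553004
orange [319.06535948 297.88235294] 153 (array([0.4001, 0.3027]), array([0.059 , 0.0312]), 29.69) [0.0256456  0.03304906]
orange [266.63837638 315.26937269] 271 (array([0.5083, 0.4092]), array([0.0365, 0.0807]), 29.71) [0.03622794 0.04333397]
 torch whole [252 293  29  36 649] (array([0.5155, 0.3951]), array([0.0478, 0.1177]), 29.68)
 top (array([0.5139, 0.3947]), array([0.0475, 0.118 ]), 31.67) 0.049688392882836184
```

View pics/crop.png

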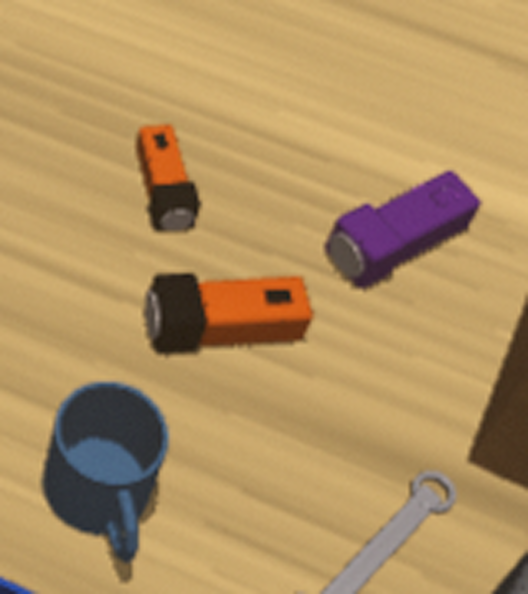

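The crop confirms it: the large orange torch with the black head at crop (230,312) is the target. The small orange one (165,180) and the purple one (400,225) are decoys. Next I'll move above the handle with the fingers narrowed.

{"api": "arm_command", "payload": {
  "series": [
    [[-5,-40,0],0.01],
    [[-10,-80,0],0.02],
    [[-15,-120,0],0.03],
    [[-20,-160,0],0.044],
    [[-22,-195,0],0.044]
  ],
  "grip": 0.3,
  "grip_force": 30
}}

```text
time_s: 0.6
tool_pos: [0.4527, -0.0226, 0.1906]
tool_rot: [-179.9, 0.0, 87.4]
force: [0.4, -0.5, 0.9]
grip_width: 0.0548
grasp_force: 0.0
```

Run:
```python
from h import *
o=env.get_obs(); print(o['time_s'],o['tool_pos'],o['tool_rot'],o['grip_width'])
im,d,P=cloud("wrist"); cv2.imwrite("pics/w1.png",im); np.savez("w1.npz",im=im,d=d,P=P)
s=cloud("scene"); cv2.imwrite("pics/s1.png",s[0])
z=s[2]; hsv=cv2.cvtColor(s[0],cv2.COLOR_BGR2HSV)
mug=z[280:340,350:392].reshape(-1,3); mug=mug[(mug[:,2]>.08)&(mug[:,2]<.1)]; print("mug",cv2.minEnclosingCircle(mug[:,:2].astype(np.float32)))
m=(hsv[...,0]>105)&(hsv[...,0]<130)&(hsv[...,1]>120)&(abs(z[...,0]-.6)<.2)&(abs(z[...,1])<.25)&(z[...,2]>.07)&(z[...,2]<.1)
m=cv2.morphologyEx(m.astype(np.uint8),cv2.MORPH_OPEN,np.ones((3,3)))>0
print("lid",cv2.minAreaRect(z[m][:,:2].astype(np.float32)),np.median(z[m][:,2]))
# handle: dark points at z .065-.095 in front of case
for nm,(I,Q) in {"wrist":(im,P),"scene":(s[0],z)}.items():
    k=(I.max(2)<70)&(Q[...,2]>.068)&(Q[...,2]<.095)&(Q[...,0]>.40)&(Q[...,0]<.485)&(abs(Q[...,1]+.025)<.08)
    q=Q[k]; print(nm,k.sum(), cv2.minAreaRect(q[:,:2].astype(np.float32)) if k.sum() else 0, np.percentile(q[:,2],[10,50,90]) if k.sum() else 0)
```

```text
0.6 [ 0.45273035 -0.02261477  0.19058726] [-1.79939687e+02  1.78401420e-02  8.74196140e+01] 0.05483824081092947
mug ((0.6927237510681152, 0.35501986742019653), 0.04802626371383667)
lid ((0.5869325399398804, -0.029553398489952087), (0.30008670687675476, 0.1951059252023697), 87.32980346679688) 0.08893623216900726
wrist 1413 ((0.4661502242088318, -0.02323111891746521), (0.12018930166959763, 0.03906578943133354), 89.31419372558594) [0.08430279 0.08611624 0.0873621 ]
scene 198 ((0.465654581785202, -0.02300536260008812), (0.11980343610048294, 0.03686394542455673), 89.91114807128906) [0.08362125 0.08756595 0.09063056]
```

View pics/w1.png

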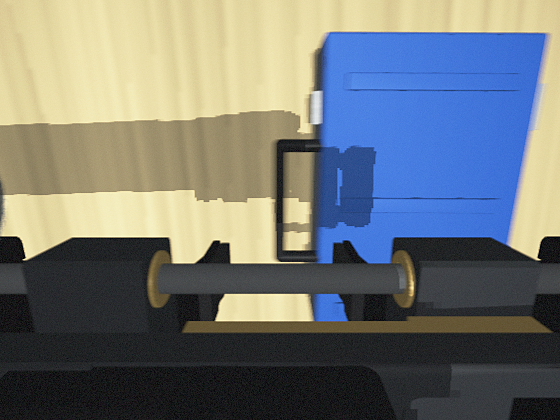

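The wrist view shows the handle bar at column ~281, rows 142–258, with the lid edge at column ~318.

Run:
```python
from h import *
P=np.load("w1.npz")['P']; im=np.load("w1.npz")['im']
for r in (160,180,200,220):
    k=[c for c in range(270,295) if im[r,c].max()<80]; q=P[r,k]; q=q[q[:,2]>.07]
    print(r,len(k),k[0],k[-1],q[:,0].min(),q[:,0].max(),q[:,1].mean(),q[:,2].max())
print(env.get_obs()['grip_width'])
```

```text
160 8 276 283 0.449635740754398 0.4561821938255493 0.018991431285627094 0.08807501118449945
180 8 276 283 0.44870477283627086 0.4553793009279587 0.0003073586040147512 0.0870325286210279
200 7 276 282 0.4477684888081195 0.4535963741652682 -0.01882719950427273 0.0879818207112763
220 7 276 282 0.44684317023707554 0.4556717985067051 -0.027047714432393892 0.38372038285299054
0.04703310953612253
```

{"api": "arm_command", "payload": {
  "series": [
    [[0,-2,0],0],
    [[0,-2,20],0],
    [[0,-2,50],0],
    [[0,-2,85],0],
    [[0,-2,120],0]
  ]
}}

```text
time_s: 1.2
tool_pos: [0.4544, -0.0217, 0.07]
tool_rot: [179.9, -0.0, 87.5]
force: [1.5, 1.0, -1.5]
grip_width: 0.0304
grasp_force: 0.0
```

{"api": "arm_command", "payload": {
  "series": [
    [[0,0,0],0],
    [[0,0,0],0],
    [[0,0,0],0],
    [[0,0,0],0],
    [[0,0,0],0]
  ],
  "grip": 0.9
}}

```text
time_s: 1.7
tool_pos: [0.4543, -0.0219, 0.0726]
tool_rot: [179.8, -0.0, 87.5]
force: [-0.3, 0.3, 0.2]
grip_width: 0.0059
grasp_force: 0.0
```

Run:
```python
from h import *
a,d,P=cloud("side"); b,db,Pb=cloud("wrist"); o=env.get_obs(); print(o)
c=cv2.resize(a[120:270,220:360],(560,600)); cv2.imwrite("pics/c2.png",cv2.resize(np.hstack([c,cv2.resize(b,(560,600))]),(800,430)))
```

```text
{'time_s': 1.8, 'qpos': array([ 3.31572244e+00,  3.74450611e-01, -3.90630232e+00,  1.18165367e+02,
        3.80241787e-02,  6.13625297e+01, -3.13106415e+00]), 'joint_velocities': array([ 0.02863182,  0.22576416, -0.05465147,  0.44991832,  0.00702945,
       -0.14457185,  0.06297438]), 'effort': array([-7.57170317e-03, -2.84434140e+01, -1.01354331e-02, -2.81591535e+01,
       -5.74044592e-02,  1.95730763e-02, -2.32941575e-04]), 'tool_pos': array([ 0.45367774, -0.02199347,  0.07206041]), 'tool_rot': array([1.79901191e+02, 2.50143685e-03, 8.74776035e+01]), 'force': array([-0.28806925,  0.06559193, -0.83993647]), 'wrist_torque': array([-0.01907008,  0.02194191,  0.00173509]), 'grasp_force': 0.0, 'grip_width': 0.004517834145492421}
```

View pics/c2.png

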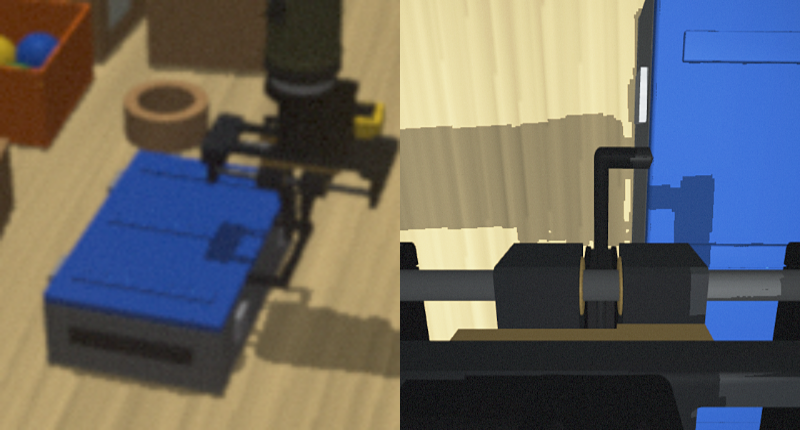

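Run:
```python
from h import *
b,db,Pb=cloud("wrist")
for r in (170,190,210,225):
    k=[c for c in range(255,320) if b[r,c].max()<80]; q=Pb[r,k]; print(r,k[0],k[-1],np.round(np.median(q,0),4))
def proj(n,p):
    c=viewer.calibration(n); q=np.linalg.inv(c['T'])@np.r_[p,1]; K=c['K']; return K[0,0]*q[0]/-q[2]+K[0,2],K[1,1]*-q[1]/-q[2]+K[1,2]
a,d,P=cloud("side")
img=cv2.resize(a[150:240,270:360],None,fx=6,fy=6,interpolation=2)
for p,col in (((.4537,-.022,.064),(0,0,255)),((.4537,-.022,.083),(0,255,255)),((.451,.033,.081),(0,255,0)),((.451,-.022,.081),(255,255,0))):
    u,v=proj("side",p); print(p,u,v); cv2.circle(img,(int((u-270)*6+3),int((v-150)*6+3)),4,col,1)
cv2.imwrite("pics/c3.png",img)
```

```text
170 272 291 [0.4558 0.0234 0.0864]
190 272 291 [0.4553 0.012  0.0859]
210 272 291 [4.548e-01 3.000e-04 8.600e-02]
225 272 291 [ 0.4544 -0.0087  0.086 ]
(0.4537, -0.022, 0.064) 323.77069509660316 212.82725560370858
(0.4537, -0.022, 0.083) 323.9460566447348 207.63683769316975
(0.451, 0.033, 0.081) 321.180477769705 218.63477885206538
(0.451, -0.022, 0.081) 324.8109795530883 208.30395955681172
```

View pics/c3.png

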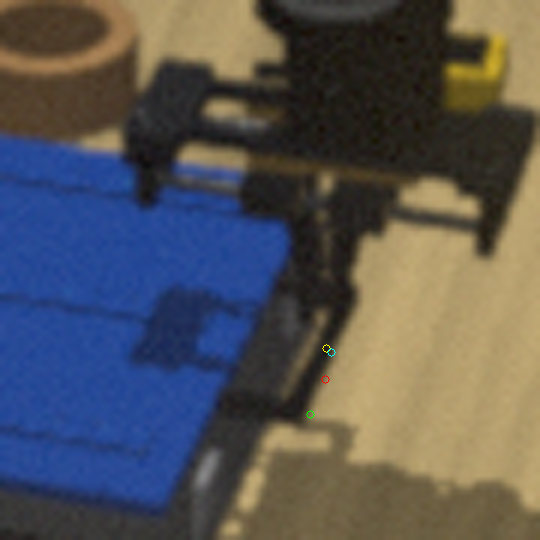

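Run:
```python
from h import *
a,d,P=cloud("side")
for v in range(186,222,3):
    print(v,[ (u,*np.round(P[v,u]*1000).astype(int)) for u in (321,324,326,328) if a[v,u].max()<70])
b,db,Pb=cloud("wrist")
for r in range(225,290,6): print(r,[np.round(Pb[r,c]*1000).astype(int).tolist() for c in (278,283,288)])
```

```text
186 [(321, np.int64(463), np.int64(-12), np.int64(164)), (324, np.int64(448), np.int64(18), np.int64(185)), (326, np.int64(443), np.int64(15), np.int64(184)), (328, np.int64(437), np.int64(16), np.int64(185))]
189 [(321, np.int64(462), np.int64(-9), np.int64(156)), (324, np.int64(457), np.int64(-31), np.int64(143)), (326, np.int64(447), np.int64(-7), np.int64(160)), (328, np.int64(442), np.int64(-10), np.int64(158))]
192 [(321, np.int64(464), np.int64(-20), np.int64(139)), (326, np.int64(448), np.int64(-14), np.int64(144)), (328, np.int64(441), np.int64(-8), np.int64(149))]
195 [(321, np.int64(462), np.int64(-12), np.int64(133)), (324, np.int64(491), np.int64(-222), np.int64(-3)), (326, np.int64(447), np.int64(-11), np.int64(136))]
198 [(321, np.int64(462), np.int64(-13), np.int64(122)), (324, np.int64(452), np.int64(-9), np.int64(126)), (326, np.int64(446), np.int64(-7), np.int64(128)), (328, np.int64(443), np.int64(-28), np.int64(116))]
201 [(321, np.int64(461), np.int64(-10), np.int64(113)), (324, np.int64(452), np.int64(-10), np.int64(115)), (326, np.int64(446), np.int64(-8), np.
[... 224 characters left out ...]
))]
210 []
213 [(321, np.int64(456), np.int64(10), np.int64(84))]
216 [(321, np.int64(453), np.int64(25), np.int64(84))]
219 []
225 [[452, -8, 87], [455, -8, 87], [458, -9, 85]]
231 [[452, -12, 87], [455, -12, 88], [458, -12, 87]]
237 [[451, -16, 86], [454, -16, 87], [457, -16, 87]]
243 [[451, -19, 88], [454, -20, 86], [457, -14, 103]]
249 [[451, -23, 86], [454, -23, 87], [457, -14, 112]]
255 [[451, -27, 86], [454, -27, 87], [457, -14, 120]]
261 [[451, -31, 86], [454, -31, 88], [457, -13, 129]]
267 [[454, 10, 188], [455, 9, 187], [456, 9, 187]]
273 [[453, 8, 189], [455, 8, 189], [456, 8, 189]]
279 [[453, 8, 191], [455, 7, 189], [456, 7, 190]]
285 [[453, 5, 189], [455, 6, 191], [456, 6, 190]]
```

The close view and depth agree: the bar (z ≈ 87 mm on top) lies below the visible fingertips, which end at z ≈ 100 mm although the TCP reads 72 mm. The fingers are in fact about 36 mm shorter than stated. I'll reopen and go down about 37 mm further, watching the force.

{"api": "arm_command", "payload": {
  "series": [
    [[0,0,0],0],
    [[0,0,0],0],
    [[0,0,0],0],
    [[0,0,0],0],
    [[0,0,0],0]
  ],
  "grip": 0.3
}}

```text
time_s: 2.5
tool_pos: [0.453, -0.0219, 0.0711]
tool_rot: [180.0, 0.0, 87.5]
force: [-0.4, -0.1, 0.4]
grip_width: 0.0289
grasp_force: 0.0
```

{"api": "arm_command", "payload": {
  "series": [
    [[0,0,8],0],
    [[0,0,16],0],
    [[0,0,24],0],
    [[0,0,31],0],
    [[0,0,37],0]
  ]
}}

```text
time_s: 3.0
tool_pos: [0.4526, -0.0219, 0.0332]
tool_rot: [-179.9, 0.0, 87.5]
force: [-0.4, 0.4, 0.1]
grip_width: 0.0302
grasp_force: 0.0
```

{"api": "arm_command", "payload": {
  "series": [
    [[0,0,0],0],
    [[0,0,0],0],
    [[0,0,0],0],
    [[0,0,0],0],
    [[0,0,0],0]
  ],
  "grip": 0.9
}}

```text
time_s: 3.5
tool_pos: [0.4541, -0.022, 0.0346]
tool_rot: [179.9, -0.0, 87.5]
force: [2.9, -0.7, -1.7]
grip_width: 0.0111
grasp_force: 30.0
```

Gripped (11 mm wide, 30 N). Now I'll lift the lid along its arc.

{"api": "arm_command", "payload": {
  "series": [
    [[0,1.5,-20.5],0],
    [[0,5,-40.5],0],
    [[0,10,-60.5],0],
    [[0,16.5,-80],0],
    [[0,25,-98.5],0]
  ]
}}

```text
time_s: 4.0
tool_pos: [0.4786, -0.0233, 0.1333]
tool_rot: [179.9, 0.0, 87.5]
force: [5.8, 0.7, -5.6]
grip_width: 0.0109
grasp_force: 30.0
```

{"api": "arm_command", "payload": {
  "series": [
    [[0,10,-18],0],
    [[0,22,-34.5],0],
    [[0,35,-50],0],
    [[0,50,-64.5],0],
    [[0,66,-78],0]
  ]
}}

```text
time_s: 4.5
tool_pos: [0.5405, -0.0264, 0.2115]
tool_rot: [-179.5, 0.1, 87.4]
force: [-7.6, 0.5, 6.9]
grip_width: 0.0107
grasp_force: 30.0
```

{"api": "arm_command", "payload": {
  "series": [
    [[0,17,-11.5],0],
    [[0,35,-21.5],0],
    [[0,53.5,-30],0],
    [[0,73,-36.5],0],
    [[0,93,-41.5],0]
  ]
}}

```text
time_s: 5.0
tool_pos: [0.6364, -0.0313, 0.2534]
tool_rot: [-179.9, 0.1, 87.4]
force: [-0.5, -1.2, -1.1]
grip_width: 0.011
grasp_force: 30.0
```

{"api": "arm_command", "payload": {
  "series": [
    [[0,16,-2.5],0],
    [[0,31.5,-4],0],
    [[0,47.5,-4],0],
    [[0,61,-3.5],0],
    [[0,73,-2.5],0]
  ]
}}

```text
time_s: 5.5
tool_pos: [0.7094, -0.0349, 0.2544]
tool_rot: [-179.9, 0.1, 87.4]
force: [-1.4, -1.3, 0.5]
grip_width: 0.0109
grasp_force: 30.0
```

{"api": "arm_command", "payload": {
  "series": [
    [[0,2,0],0],
    [[0,4,0.5],0],
    [[0,4,0.5],0],
    [[0,4,0.5],0],
    [[0,4,0.5],0]
  ]
}}

```text
time_s: 6.0
tool_pos: [0.713, -0.0351, 0.2539]
tool_rot: [-179.9, 0.1, 87.4]
force: [-1.0, -4.8, -1.3]
grip_width: 0.0109
grasp_force: 30.0
```

{"api": "arm_command", "payload": {
  "series": [
    [[0,0,0],0],
    [[0,0,0],0],
    [[0,0,0],0],
    [[0,0,0],0],
    [[0,0,0],0]
  ],
  "grip": 0.2
}}

```text
time_s: 6.5
tool_pos: [0.7138, -0.0326, 0.2544]
tool_rot: [180.0, -0.0, 87.5]
force: [0.5, 0.2, -0.4]
grip_width: 0.0336
grasp_force: 0.0
```

{"api": "arm_command", "payload": {
  "series": [
    [[0,0,-10],0],
    [[0,0,-30],0],
    [[0,0,-50],0],
    [[0,0,-70],0],
    [[0,0,-80],0]
  ]
}}

```text
time_s: 7.0
tool_pos: [0.7144, -0.0333, 0.3373]
tool_rot: [179.8, -0.0, 87.5]
force: [0.8, 0.2, 0.1]
grip_width: 0.035
grasp_force: 0.0
```

Run:
```python
from h import *
o=env.get_obs(); print(o['time_s'],o['tool_pos'],o['force'],o['grip_width'],o['qpos'])
s,d,P=cloud("scene"); a=cloud("side")[0]; cv2.imwrite("pics/p3.png",cv2.resize(np.hstack([s,a]),(800,300)))
```

```text
7.0 [ 0.71441524 -0.03328252  0.33730927] [0.77806088 0.17645845 0.11712716] 0.03495944682911559 [ 1.73512548 25.96608139 -1.98558192 56.48981692  0.87096059 97.33795315
 -2.44966727]
```

View pics/p3.png

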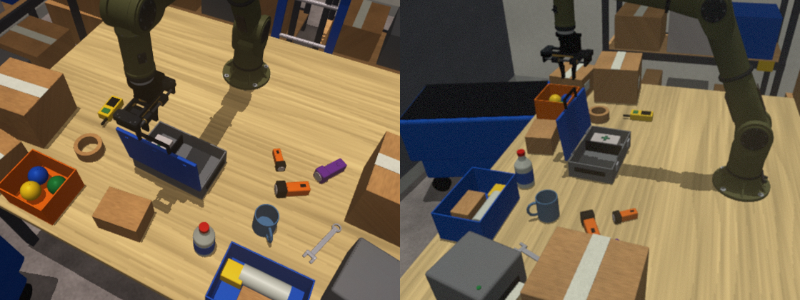

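The lid stands open on its stop, and the tin sits undisturbed in the narrow compartment. Next is the torch.

{"api": "arm_command", "payload": {
  "series": [
    [[30,-30,0],0],
    [[65,-55,0],-0.06],
    [[105,-80,0],-0.12],
    [[145,-100,0],-0.18],
    [[185,-120,0],-0.24]
  ],
  "grip": -1
}}

```text
time_s: 7.6
tool_pos: [0.6005, 0.158, 0.3332]
tool_rot: [-179.9, 0.0, 101.4]
force: [1.1, 0.4, 0.1]
grip_width: 0.0673
grasp_force: 0.0
```

{"api": "arm_command", "payload": {
  "series": [
    [[45,-7,0],-0.06],
    [[92,-14,0],-0.12],
    [[140,-22,10],-0.19],
    [[185,-30,25],-0.25],
    [[225,-36,45],-0.31]
  ]
}}

```text
time_s: 8.1
tool_pos: [0.5212, 0.3729, 0.2886]
tool_rot: [180.0, -0.0, 119.2]
force: [0.6, 0.6, -0.4]
grip_width: 0.0867
grasp_force: 0.0
```

{"api": "arm_command", "payload": {
  "series": [
    [[5.5,-0.5,20],0],
    [[5,5,50],0],
    [[5,5,80],0],
    [[5,5,80],0],
    [[5,5,80],0]
  ]
}}

```text
time_s: 8.6
tool_pos: [0.5244, 0.3767, 0.2087]
tool_rot: [-179.9, 0.0, 119.0]
force: [0.8, 0.3, 1.2]
grip_width: 0.0869
grasp_force: 0.0
```

Run:
```python
from h import *
o=env.get_obs(); print(o['time_s'],o['tool_pos'],o['tool_rot'],o['qpos'],o['grip_width'])
im,d,P=cloud("wrist"); cv2.imwrite("pics/w4.png",im); hsv=cv2.cvtColor(im,cv2.COLOR_BGR2HSV)
m=(hsv[...,0]>3)&(hsv[...,0]<14)&(hsv[...,1]>180)&(hsv[...,2]>100)&(P[...,2]>.036)&(P[...,2]<.05)
k,l,st,ce=cv2.connectedComponentsWithStats(m.astype(np.uint8))
for i in range(1,k):
    if st[i,4]>300: print(ce[i],st[i],cv2.minAreaRect(P[l==i][:,:2].astype(np.float32)))
hm=(P[...,2]>.03)&(P[...,2]<.056)&(np.hypot(P[...,0]-.516,P[...,1]-.393)<.1); print(cv2.minAreaRect(P[hm][:,:2].astype(np.float32)))
```

```text
8.6 [0.52443961 0.37674781 0.20869942] [-1.79901077e+02  1.01959180e-02  1.18984006e+02] [-23.60551302  18.55763909 -18.52709751  81.71386346   5.86923284
  80.77616926 -13.20042216] 0.08688883845298105
((0.4818933308124542, 0.3711499571800232), (0.11867343634366989, 0.12291941046714783), 33.74327087402344)
```

View pics/w4.png

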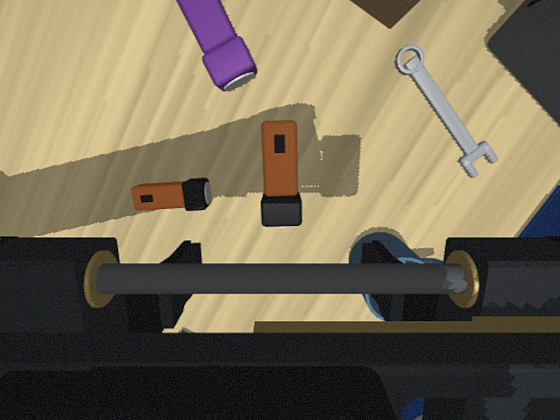

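The wrist view shows the torch body at cols 263–297, rows 120–195, and its head down to row 226. It is centred between the fingers and aligned with the tool x axis.

Run:
```python
from h import *
o=env.get_obs(); im,d,P=cloud("wrist")
Rm=R.from_euler('xyz',o['tool_rot'],degrees=True).as_matrix()
m=np.zeros(d.shape,bool); m[110:235,250:310]=1; m&=(P[...,2]>.03)&(P[...,2]<.06)
q=((P[m]-o['tool_pos'])@Rm)*1000
print(m.sum(),cv2.minAreaRect(q[:,:2].astype(np.float32)),np.percentile(q,[1,99],axis=0).round(1), np.percentile(P[m][:,2],[5,50,95]))
f=np.zeros(d.shape,bool); f[238:330,180:202]=1; r=((P[f&(d>0)]-o['tool_pos'])@Rm)*1000; r=r[r[:,2]>-150]
print("finger",np.percentile(r,[1,50,99],axis=0).round(1))
```

```text
3833 ((18.276687622070312, -2.9314842224121094), (121.94952392578125, 47.14558410644531), 0.18719139695167542) [[-38.7 -25.1 161.6]
 [ 78.   19.  175.3]] [0.03699539 0.03986551 0.04792816]
finger [[-207.8 -144.5 -119.3]
 [   6.9  -45.7  -42.2]
 [  32.1  -21.6  212.2]]
```

{"api": "arm_command", "payload": {
  "series": [
    [[20,-3,30],0],
    [[20,-3,75],0],
    [[20,-3,120],0],
    [[20,-3,150],0],
    [[20,-3,170],0]
  ]
}}

```text
time_s: 9.2
tool_pos: [0.5125, 0.3929, 0.0382]
tool_rot: [-180.0, 0.0, 119.0]
force: [0.8, 0.0, 0.2]
grip_width: 0.0874
grasp_force: 0.0
```

{"api": "arm_command", "payload": {
  "series": [
    [[0,0,15],0],
    [[0,0,28],0],
    [[0,0,38],0],
    [[0,0,46],0],
    [[0,0,52],0]
  ]
}}

```text
time_s: 9.7
tool_pos: [0.5129, 0.3934, -0.0128]
tool_rot: [180.0, -0.0, 119.0]
force: [-0.4, 0.4, 0.5]
grip_width: 0.0871
grasp_force: 0.0
```

{"api": "arm_command", "payload": {
  "series": [
    [[0,0,3],0],
    [[0,0,3],0],
    [[0,0,3],0],
    [[0,0,3],0],
    [[0,0,3],0]
  ],
  "grip": 0.5,
  "grip_force": 30
}}

```text
time_s: 10.2
tool_pos: [0.5128, 0.3934, -0.0154]
tool_rot: [180.0, 0.0, 119.0]
force: [-0.4, -0.2, -0.3]
grip_width: 0.0548
grasp_force: 0.0
```

{"api": "arm_command", "payload": {
  "series": [
    [[0,0,0],0],
    [[0,0,0],0],
    [[0,0,0],0],
    [[0,0,0],0],
    [[0,0,0],0]
  ]
}}

```text
time_s: 10.7
tool_pos: [0.5128, 0.3933, -0.0157]
tool_rot: [180.0, 0.0, 119.0]
force: [0.5, -0.3, 1.6]
grip_width: 0.0399
grasp_force: 29.8
```

Torch gripped (39.9 mm, 30 N). Lifting it straight up.

{"api": "arm_command", "payload": {
  "series": [
    [[0,0,-15],0],
    [[0,0,-45],0],
    [[0,0,-80],0],
    [[0,0,-115],0],
    [[0,0,-145],0]
  ]
}}

```text
time_s: 11.2
tool_pos: [0.5124, 0.3933, 0.1317]
tool_rot: [180.0, -0.0, 119.0]
force: [1.0, 0.5, -1.3]
grip_width: 0.0398
grasp_force: 29.8
```

Run:
```python
from h import *
o=env.get_obs(); print(o['time_s'],o['tool_pos'],o['tool_rot'],o['force'],o['qpos'],o['grip_width'],o['grasp_force'])
s,d,P=cloud("scene"); b,db,Pb=cloud("wrist"); cv2.imwrite("pics/p5.png",cv2.resize(np.hstack([s,b]),(800,300)))
# grey rim points of the case at z .065-.085
np.savez("s5.npz",im=s,P=P)
hsv=cv2.cvtColor(s,cv2.COLOR_BGR2HSV)
m=(hsv[...,1]<70)&(P[...,2]>.066)&(P[...,2]<.085)&(P[...,0]>.45)&(P[...,0]<.72)&(abs(P[...,1]+.03)<.19)
q=P[m][:,:2].astype(np.float32); print(m.sum(),cv2.minAreaRect(q))
```

```text
11.2 [0.51235812 0.39327211 0.13169558] [ 1.79951349e+02 -4.38596281e-03  1.19012314e+02] [ 0.98323247  0.50623283 -1.33985636] [-24.9484151   20.8338433  -18.93412095  87.75626544   6.95695052
  72.52042311 -15.80600616] 0.03978209247839406 29.79984916280955
706 ((0.5920764803886414, -0.028932034969329834), (0.300630122423172, 0.21039681136608124), 87.42030334472656)
```

View pics/p5.png

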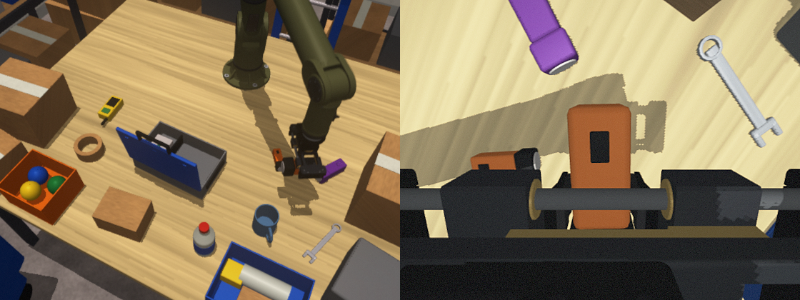

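The torch is held level and clear of the bench. Carrying it over to the compartment.

{"api": "arm_command", "payload": {
  "series": [
    [[-30,-10,0],-0.1],
    [[-65,-21,0],-0.2],
    [[-102,-33,0],-0.3],
    [[-141,-46,0],-0.4],
    [[-180,-59,0],-0.5]
  ]
}}

```text
time_s: 11.8
tool_pos: [0.5471, 0.2052, 0.1277]
tool_rot: [-179.9, -0.1, 147.9]
force: [1.0, 0.0, -1.6]
grip_width: 0.0403
grasp_force: 29.8
```

{"api": "arm_command", "payload": {
  "series": [
    [[-28,-30,0],-0.11],
    [[-56,-60,0],-0.22],
    [[-84,-90,0],-0.33],
    [[-108,-116,0],-0.43],
    [[-128,-137,0],-0.521]
  ]
}}

```text
time_s: 12.3
tool_pos: [0.5819, 0.0198, 0.1278]
tool_rot: [-179.9, -0.1, 177.6]
force: [0.9, 0.1, -2.1]
grip_width: 0.0401
grasp_force: 29.8
```

Run:
```python
from h import *
o=env.get_obs(); print(o['time_s'],o['tool_pos'],o['tool_rot'],o['force'],o['grip_width'],o['grasp_force'])
s,d,P=cloud("scene"); a=cloud("side")[0]; b,db,Pb=cloud("wrist"); cv2.imwrite("pics/p6.png",cv2.resize(np.hstack([a[80:290,130:410],b]).copy() if 0 else np.hstack([cv2.resize(a[80:290,130:410],(560,420)),b]),(800,300)))
```

```text
12.3 [0.58186463 0.01984483 0.12776442] [-1.79937171e+02 -1.44293057e-01  1.77596159e+02] [ 0.93542075  0.14978662 -2.14171939] 0.04006045558382731 29.802931831218302
```

View pics/p6.png

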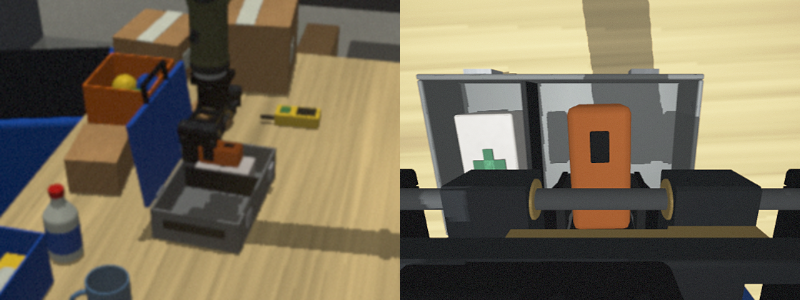

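The torch hangs level over the wide compartment, parallel to the walls. The divider is at col ~540 and the outer wall at col ~678, with the torch at col 600. Lowering now.

{"api": "arm_command", "payload": {
  "series": [
    [[0,3,20],0],
    [[0,3,48],0],
    [[0,3,76],0],
    [[0,3,98],0],
    [[0,3,112],0]
  ]
}}

```text
time_s: 12.95
tool_pos: [0.5807, 0.0275, 0.0144]
tool_rot: [180.0, -0.3, 177.6]
force: [-0.1, -0.0, -2.3]
grip_width: 0.04
grasp_force: 29.8
```

{"api": "arm_command", "payload": {
  "series": [
    [[0,0,7],0],
    [[0,0,13],0],
    [[0,0,17],0],
    [[0,0,20],0],
    [[0,0,22],0]
  ]
}}

```text
time_s: 13.45
tool_pos: [0.5836, 0.0259, -0.0044]
tool_rot: [180.0, 0.1, 177.5]
force: [-0.4, -0.1, -3.0]
grip_width: 0.0397
grasp_force: 29.8
```

{"api": "arm_command", "payload": {
  "series": [
    [[0,0,1],0],
    [[0,0,2],0],
    [[0,0,3],0],
    [[0,0,3],0],
    [[0,0,3],0]
  ]
}}

```text
time_s: 13.95
tool_pos: [0.5831, 0.0259, -0.0078]
tool_rot: [-180.0, 0.0, 177.5]
force: [0.4, 0.1, -2.6]
grip_width: 0.0398
grasp_force: 29.8
```

{"api": "arm_command", "payload": {
  "series": [
    [[0,0,0.5],0],
    [[0,0,1],0],
    [[0,0,1.5],0],
    [[0,0,2],0],
    [[0,0,2],0]
  ]
}}

```text
time_s: 14.45
tool_pos: [0.5831, 0.0259, -0.0097]
tool_rot: [-180.0, 0.0, 177.5]
force: [-0.6, -0.4, -1.0]
grip_width: 0.0398
grasp_force: 29.8
```

{"api": "arm_command", "payload": {
  "series": [
    [[0,0,0.5],0],
    [[0,0,1],0],
    [[0,0,1],0],
    [[0,0,1],0],
    [[0,0,1],0]
  ]
}}

```text
time_s: 14.95
tool_pos: [0.5832, 0.0259, -0.0097]
tool_rot: [-180.0, 0.0, 177.5]
force: [-3.6, -0.5, 6.0]
grip_width: 0.0399
grasp_force: 29.8
```

Contact with the floor (force now upward). Releasing gently.

{"api": "arm_command", "payload": {
  "series": [
    [[0,0,0],0],
    [[0,0,0],0],
    [[0,0,0],0],
    [[0,0,0],0],
    [[0,0,0],0]
  ],
  "grip": -0.5
}}

```text
time_s: 15.45
tool_pos: [0.5831, 0.0259, -0.0109]
tool_rot: [-180.0, 0.0, 177.5]
force: [0.6, -0.1, -0.8]
grip_width: 0.064
grasp_force: 0.0
```

{"api": "arm_command", "payload": {
  "series": [
    [[0,0,-10],0],
    [[0,0,-30],0],
    [[0,0,-60],0],
    [[0,0,-95],0],
    [[0,0,-130],0]
  ]
}}

```text
time_s: 15.95
tool_pos: [0.583, 0.026, 0.1211]
tool_rot: [180.0, 0.0, 177.5]
force: [0.1, 0.1, -0.0]
grip_width: 0.0652
grasp_force: 0.0
```

{"api": "arm_command", "payload": {
  "series": [
    [[20,0,-30],0],
    [[50,0,-60],0],
    [[80,0,-80],0],
    [[100,0,-80],0],
    [[100,0,-80],0]
  ]
}}

```text
time_s: 16.45
tool_pos: [0.482, 0.0306, 0.2011]
tool_rot: [-180.0, 0.2, 177.5]
force: [0.8, -0.4, 0.1]
grip_width: 0.0651
grasp_force: 0.0
```

Run:
```python
from h import *
o=env.get_obs(); print(o['time_s'],o['tool_pos'],o['force'],o['grip_width'])
a=cloud("side")[0]; b,db,Pb=cloud("wrist"); s=cloud("scene")[0]
cv2.imwrite("pics/p7.png",cv2.resize(np.hstack([cv2.resize(a[80:290,130:410],(560,420)),cv2.resize(s[100:310,100:380],(560,420))]),(800,300)))
```

```text
16.45 [0.48199483 0.03055004 0.20114132] [ 0.77667723 -0.40726507  0.14198767] 0.06514982298364368
```

View pics/p7.png

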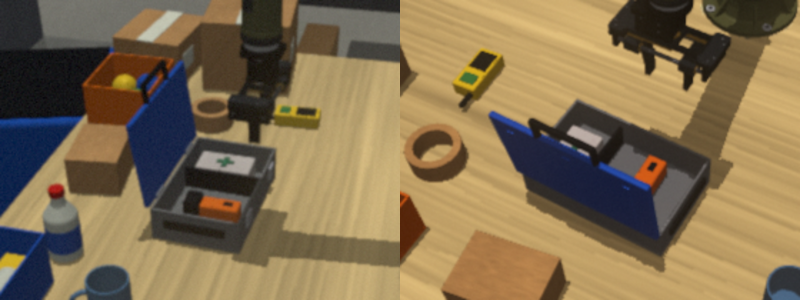

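The torch lies flat in the wide compartment, the lid is open on its stop, the tin is in place and the arm is clear of everything.

```bash
python3 -c "
from cell import env
print(env.sign_off())"
```

```text
the job is handed in; nothing more can be done
None
```

The lid is open and resting on its stop, the torch lies flat in the wide compartment, nothing else appears to have moved, and the job was handed in at about 16.6 s; no verdict was shown.

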